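# Press the raised stopper home

### The job

Four stoppered glass flasks stand in the metal tray, and on one of them the wooden-topped stopper stands raised above the lip. With the fingertips press that stopper gently straight down until its top sits fully on the lip, then withdraw. Do not grasp or lift anything, and leave the other three flasks, the thermometer, the loose cap and the cap key untouched.

Things in the scene. Friction and masses are not known exactly. Their poses are not given: they have to be found in the camera images.
- stopper_top (a point): Centre of the flat top face of the raised stopper: a round light wooden disc, 36 mm across and 14 mm thick, on a 20 mm cork plug. As it starts it is 156 to 160 mm above the flask's underside (14 to 18 mm of cork shows between disc and lip); pressed home, 142 mm. z up.
- stopper (a joint): How far the raised stopper has been pushed down, in m: starts at 0 to 0.004, fully home at 0.018, where the disc meets the lip and stops hard. It slides straight down against about 5 N of friction, has no spring, and stays where it is left.
- flask_1: The flask with the raised stopper: amber glass, 64 mm body to 68 mm up, narrowing to a 28 mm neck and a 35 mm lip at 128 mm. Mass 0.3 to 0.6 kg, stands loose in the tray. Origin: centre of its underside, z up.
- flask_2: Amber glass flask like flask_1 (64 mm body, 35 mm lip, 142 mm high to the top of its stopper) whose stopper is fully in: wooden top resting on the lip. Stands loose in the tray. To be left alone. Origin: centre of its underside, z up.
- flask_3: Amber glass flask like flask_1 (64 mm body, 35 mm lip, 142 mm high to the top of its stopper) whose stopper is fully in: wooden top resting on the lip. Stands loose in the tray. To be left alone. Origin: centre of its underside, z up.
- flask_4: Amber glass flask like flask_1 (64 mm body, 35 mm lip, 142 mm high to the top of its stopper) whose stopper is fully in: wooden top resting on the lip. Stands loose in the tray. To be left alone. Origin: centre of its underside, z up.
- tray: Flat aluminium tray, 296 x 434 mm, rim 24 mm high, floor 2 mm thick, fixed to the table. The flasks stand on its floor, in two rows of two, at least 95 mm between centres. Origin: centre of its underside; x across (296 mm), y along (434 mm).
- thermometer: Probe thermometer 183 mm long, 22 mm wide, 17 mm high, white head and thin steel probe, lying loose in the tray along its right-hand (-y) short rim. Origin: mid-length, at its underside; y along it. Leave alone.
- cap_01: Black ribbed screw cap, 33 mm across, 19 mm high, loose in the tray near its left-hand (+y) short rim. Origin: centre of its underside. Leave alone.
- cap_key: Ring-headed key for caps, 180 mm long, 53 mm wide, 14 mm high, loose on the table to the right of the tray. Origin: mid-length, at its underside; y along it. Leave alone.

How it is judged (in metres and radians):
On the way:
1. the fingers press on the flask with the raised stopper (contact force between the fingers and flask_1 above 1 N), for 0.05 s.
At the end, for the whole second after the job is handed in: The raised stopper is home (its disc within 2 mm of the lip); its flask stands upright (within 0.1 rad), at rest, within 20 mm of where it stood; the other flasks are within 5 mm, and the thermometer, loose cap and cap key within 8 mm, of where they were (value of joint stopper above 0.016 m and angle between flask_1's own z axis and vertical below 0.1 rad and distance of flask_1 from where it was at the start of the episode below 0.02 m and linear speed of flask_1 below 0.01 m/s and distance of each of flask_2, flask_3, flask_4 from where it was at the start of the episode below 0.005 m and distance of each of thermometer, cap_01, cap_key from where it was at the start of the episode below 0.008 m); the robot touches nothing.
It fails at once if the glass is pressed hard: over 40 N between the robot and the flask (contact force between any of the fingers, the arm and flask_1 above 40 N).
It fails at once if the flask with the raised stopper is lifted (over 8 mm), tipped (over 0.2 rad) or shoved (over 20 mm) (height (world z) of flask_1 above 0.01 m or angle between flask_1's own z axis and vertical above 0.2 rad or distance of flask_1 from where it was at the start of the episode above 0.02 m).
It fails at once if one of the other three flasks is touched (over 0.5 N) or displaced (over 5 mm) (contact force between any of the fingers, the arm and flask_2 above 0.5 N or distance of any of flask_2, flask_3, flask_4 from where it was at the start of the episode above 0.005 m or contact force between any of the fingers, the arm and flask_3 above 0.5 N or contact force between any of the fingers, the arm and flask_4 above 0.5 N).
It fails at once if the thermometer, the loose cap or the cap key is touched (over 0.5 N) or displaced (over 8 mm) (contact force between any of the fingers, the arm and thermometer above 0.5 N or distance of any of thermometer, cap_01, cap_key from where it was at the start of the episode above 0.008 m or contact force between any of the fingers, the arm and cap_01 above 0.5 N or contact force between any of the fingers, the arm and cap_key above 0.5 N).
It also fails if it takes over 32 s, if anything falls off the work surface, if the arm or the gripper's body presses on something with over 40 N, if the wrist force passes 120 N, or if a joint passes its speed limit or range.

### The arm

A 6-joint arm with a two-finger parallel gripper is mounted at the origin on a cart in front of the work surface, level with it; the furniture and walls round the work are solid. World frame = base frame: x ahead of the robot, y to its left, z up, the work surface at z = 0. Lengths are in m, angles in degrees, forces in N, time in s.
With the tool pointing down it reaches from about 0.275 to 0.85 m from the base axis. Payload 5.2 kg.
Tool frame: the origin (TCP) lies at the very end of the fingers, on their centre line; the grasp point (between the pads) lies 19 mm behind it; z points along the fingers, x is the direction in which the jaws open and shut, and the axes are right-handed (so a half turn about z gives the same grasp; the last joint's range is limited). The gripper opens to 85 mm and grips with 20 to 120 N. Pads are 22 mm wide; open, the fingers measure 114 mm over their backs; the gripper's body (76 mm by 85 mm) begins 54 mm behind the grasp point. The pads swing forward as they close: fully open they stand 13 mm farther back than shut.
Start: joints at [56.62, 14.817, 87.949, -0, 77.235, -11.62], TCP at [0.204, 0.511, 0.231] pointing down, gripper open.
Joint ranges: [-179.93, 179.93], [-52.35, 119.4], [10.71, 147.94], [-69.91, 249.91], [12.55, 155.21], [-178.61, 178.61]. Speed limits (degrees/s): [147.25, 147.25, 180, 180, 180, 180].

### API

Orientations are given as [roll, pitch, yaw] about the fixed x, y, z axes, in that order (R = Rz(yaw) Ry(pitch) Rx(roll)).
In Python, from cell import readout, imaging, sign_off gives the robot as it stands.
- The arm moves only by the tool carry_out, never from a script. Its argument "deltas" is text: rows parted by semicolons, each of 4 numbers parted by spaces: the shift along the tool's x, y, z in m, then the turn about the tool's z in degrees. In form: dx dy dz yaw; .... A call has 1 to 8 rows; each row is the pose to reach, as a shift and turn from the pose commanded when the call began, along the tool's axes at that moment; what a row does not reach only later rows make up. A row lasts 1/10 s, in which the tool goes at most 50 mm and 8.59 degrees, less where a joint would pass 70% of its speed; a pose out of reach is approached as far as the arm can. A call with a gripper value outside its range is refused whole. "fingers" is the closure, from 0 (fully open) to 1 (shut), set as the call begins (left out, the last holds). The fingers move at their own pace and stop on an object; "squeeze" is the grip in N (left out, the last holds). Time passes only in rows, so rows that repeat a pose let the fingers close. It gives the time, the measured TCP pose, the force and the opening at its end, in the units of the state.
- readout.state(): the state, without advancing time (a new reading comes with each control period).
- imaging.camera(name): name is "side" or "top"; returns the picture (420x560x3 uint8, red, green, blue); there is no depth.
- imaging.calibration(name): a dict with "fx", "fy", "cx", "cy" (pixels), "T" (4x4, takes a point from camera to world coordinates). Camera axes: x right, y down, z forward; pixel columns grow to the right and rows downward; lengths in m; the calibration is good to about 2 mm. A picture is of the moment at which its call begins. calibration takes no time and is no camera call.
- sign_off(): hands the job in, once; it reports no verdict.
The state is a dict: "time_s": time; "joint_pos": joint angles; "qd": joint speeds; "effort": joint torques, N m; "position": TCP position; "tool_rot": TCP orientation; "contact_force": force on the tool from outside, world axes, zero at the start; "wrist_torque": the same for the moment, N m; "gripper_width": finger opening in m.
Only numpy, scipy, OpenCV 4.12 (cv2) and the standard library are available. Lean on these libraries where they do the work, as an engineer would, in place of code of your own. Each camera call takes 0.05 s, during which the arm holds its last target.

## Working session

There is one attempt and no reset: what is moved stays moved. The work goes in short steps, Python scripts to look and compute and a tool call to move; the robot and the scene stay as the last step left them, time stands still between calls to the robot, and variables do not carry over. Pictures are saved under pics/ and viewed, and the job is handed in when it is done.

Besides the shell and the picture viewer there is one more tool, called as a command line: name --argument value ..., lists and objects as JSON in quotes. carry_out: Moves the arm, as the interface text tells. Its arguments: {"type":"object","properties":{"deltas":{"type":"string"},"fingers":{"type":"number"},"squeeze":{"type":"number"}},"required":["deltas"]}

```bash
mkdir -p pics
python3 - <<'E'
from cell import readout, imaging
import cv2
print(readout.state())
for n in("side","top"):
    cv2.imwrite(f"pics/{n}0.png",cv2.resize(imaging.camera(n)[:,:,::-1],(800,600),interpolation=cv2.INTER_CUBIC))
    c=imaging.calibration(n);print(n,c)
E
```

```text
{'time_s': 0.0, 'joint_pos': array([ 5.66197638e+01,  1.48589370e+01,  8.80132669e+01,  7.24772909e-04,
        7.72346877e+01, -1.16186287e+01]), 'qd': array([ 0.03195064, -0.05409614,  0.01072194,  0.0400409 ,  0.18681491,
       -0.02156144]), 'effort': array([-5.84757636e-04, -4.46030009e+01, -2.90574825e+01, -3.83307652e-04,
        1.16906280e-02,  4.03672539e-05]), 'position': array([0.20356947, 0.51035307, 0.2304624 ]), 'tool_rot': array([-1.79977780e+02,  1.04558987e-01,  6.82382520e+01]), 'contact_force': array([ 0.05155868, -0.15483519,  0.52044891]), 'wrist_torque': array([ 0.03562912, -0.04662616,  0.04591254]), 'gripper_width': 0.08523498809890136}
side {'fx': 509.35912164310145, 'fy': 509.35912164310145, 'cx': 277.196463866549, 'cy': 200.94598731420757, 'T': array([[-0.99709553, -0.05564765,  0.05199853,  0.47920981],
       [-0.07421098,  0.55637191, -0.82761285,  1.11261343],
       [ 0.01712419, -0.82906793, -0.55888561,  0.897336  ],
       [ 0.        ,  0.        ,  0.        ,  1.        ]])}
top {'fx': 388.19706017546974, 'fy': 388.19706017546974, 'cx': 272.44758103586736, 'cy': 215.7423467073897, 'T': array([[ 0.02225283, -0.99770446,  0.06395798,  0.49741292],
       [-0.99975102, -0.02210179,  0.00306818, -0.04861952],
       [-0.00164755, -0.06401033, -0.99794788,  1.24396113],
       [ 0.        ,  0.        ,  0.        ,  1.        ]])}
```

View pics/side0.png

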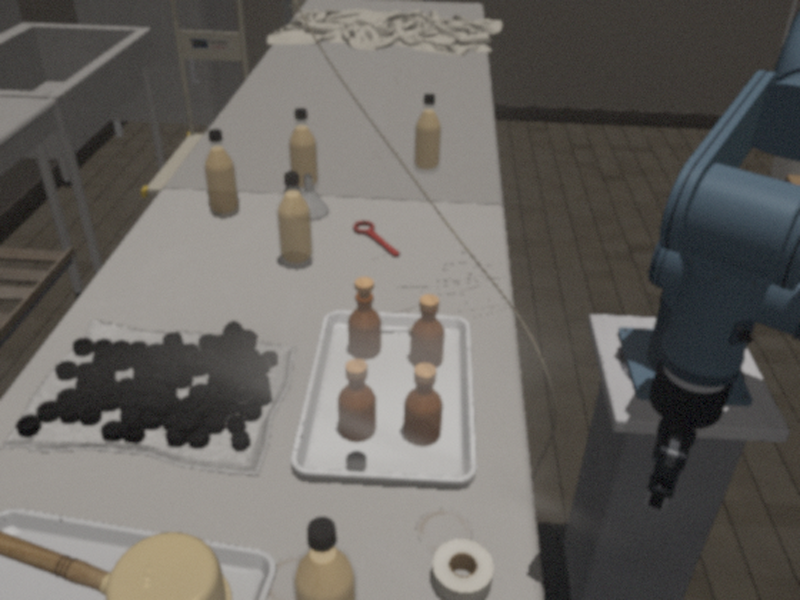

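View pics/top0.png

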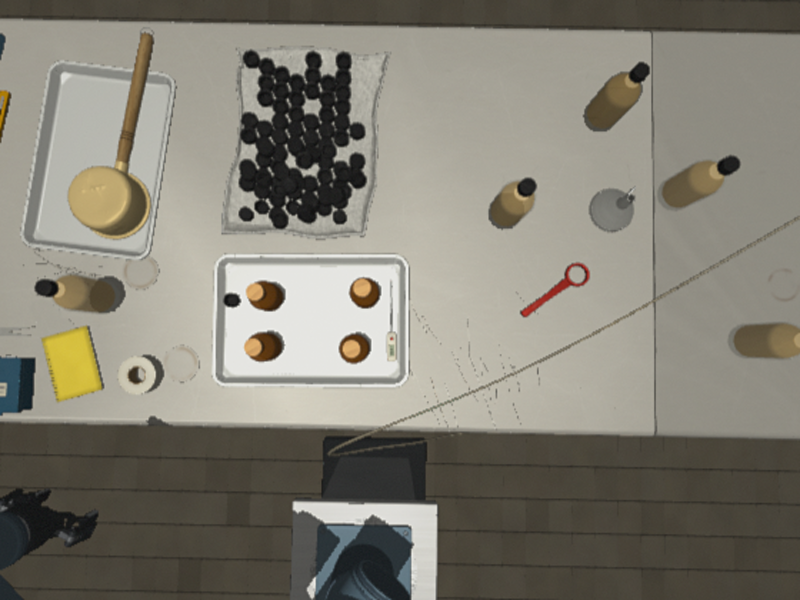

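The side view (800 px wide) shows a dark gap under the far-left stopper, at about (365,286). The matching flask in the top view is the upper-right one, at about (365,288). I'll zoom in to confirm.

Run:
```python
from cell import imaging
import cv2,numpy as np
s=imaging.camera("side");t=imaging.camera("top")
np.save("s.npy",s);np.save("t.npy",t)
a=cv2.resize(s[185:325,205:345,::-1],(600,600),interpolation=cv2.INTER_CUBIC)
cv2.imwrite("pics/sz.png",a)
a=cv2.resize(t[170:280,145:295,::-1],(800,587),interpolation=cv2.INTER_CUBIC)
cv2.imwrite("pics/tz.png",a)
```

```text
(no output)
```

View pics/sz.png

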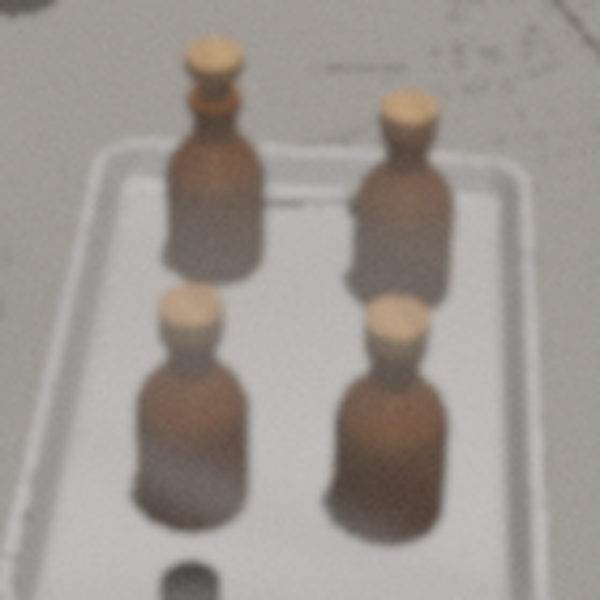

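View pics/tz.png

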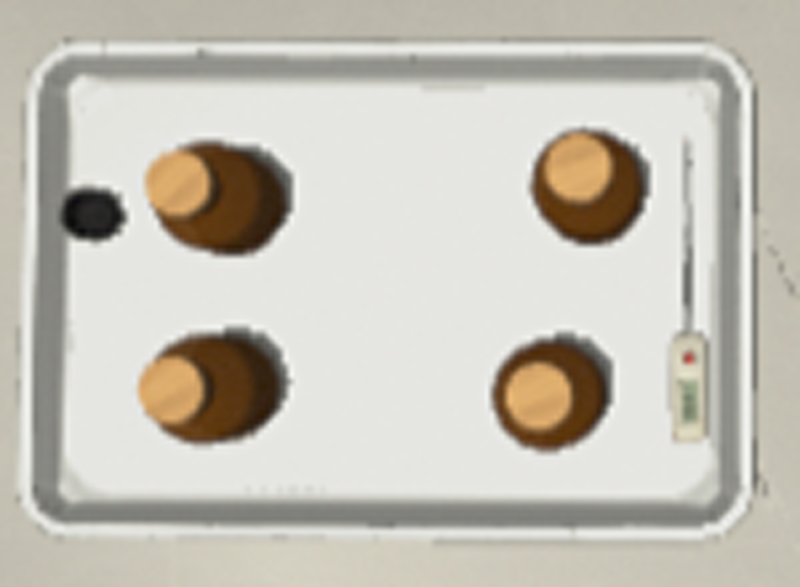

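Zoomed in, the upper-left flask in the side crop has a bare cork gap. Its disc top is at about (214,54) in the crop, and at (578,167) in the top crop. Next I'll locate all four discs.

Run:
```python
from cell import imaging,readout
import numpy as np
def ray(n,u,v):
    c=imaging.calibration(n);T=c["T"];d=T[:3,:3]@[(u-c["cx"])/c["fx"],(v-c["cy"])/c["fy"],1];return T[:3,3],d
def at(n,u,v,z):
    o,d=ray(n,u,v);return (o+d*(z-o[2])/d[2]).round(4)
tp=lambda x,y:(145+x*150/800-.5,170+y*110/587-.5)
sp=lambda x,y:(205+x*140/600-.5,185+y*140/600-.5)
for nm,t,s,z in[("raised",(578,167),(214,54),.16),("nearR",(539,396),(410,105),.144),("UL",(179,184),(191,301),.144),("LL",(173,390),(397,313),.144)]:
    o1,d1=ray("top",*tp(*t));o2,d2=ray("side",*sp(*s))
    A=np.c_[d1,-d2];k=np.linalg.lstsq(A,o2-o1,rcond=None)[0];p,q=o1+d1*k[0],o2+d2*k[1]
    print(nm,"top",at("top",*tp(*t),z),"side",at("side",*sp(*s),z),"tri",((p+q)/2).round(4),np.linalg.norm(p-q).round(4))
for z,x,y in[(.024,388,45),(.024,388,533),(.024,22,290),(.024,755,290)]: print(at("top",*tp(x,y),z))
```

```text
raised top [0.6077 0.0105 0.16  ] side [0.6084 0.0087 0.16  ] tri [0.6079 0.0105 0.1612] 0.0007
nearR top [0.487 0.029 0.144] side [0.4873 0.0283 0.144 ] tri [0.4872 0.0289 0.1444] 0.0003
UL top [0.5955 0.2241 0.144 ] side [0.597  0.2227 0.144 ] tri [0.5961 0.2239 0.145 ] 0.0014
LL top [0.4859 0.2231 0.144 ] side [0.4871 0.2221 0.144 ] tri [0.4865 0.2229 0.1447] 0.0012
[0.6918 0.1327 0.024 ]
[0.404  0.1237 0.024 ]
[0.5414 0.3441 0.024 ]
[ 0.551  -0.0882  0.024 ]
```

The top and side estimates agree to within 2 mm. The raised stopper's top is at about (0.608, 0.0105, 0.160), and the seated ones come out at 0.1445, close to the expected 0.144. Now I'll shut the fingers and move above it.

carry_out --deltas "-0.012 0.021 0 0; -0.032 0.057 0 0; -0.054 0.097 0 0; -0.076 0.137 0 0; -0.098 0.177 0 0; -0.12 0.217 0 0; -0.142 0.257 0 0; -0.16 0.285 0 0" --fingers 1 --squeeze 20

```text
time_s: 1.0
position: [0.4108, 0.2544, 0.2313]
tool_rot: [180.0, 0.0, 68.2]
contact_force: [0.4, 0.9, -0.1]
gripper_width: -0.0003
```

carry_out --deltas "-0.02 0.036 0 0; -0.042 0.075 0 0; -0.064 0.115 0 0; -0.086 0.155 0 0; -0.108 0.195 0 0; -0.13 0.235 0 0; -0.148 0.265 0 0; -0.1546 0.276 0 0"

```text
time_s: 1.8
position: [0.6099, 0.0074, 0.2305]
tool_rot: [180.0, 0.0, 68.1]
contact_force: [0.2, 0.7, -0.5]
gripper_width: -0.0001
```

carry_out --deltas "0 0 0 0; 0 0 0 0; 0 0 0 0"

```text
time_s: 2.1
position: [0.6073, 0.0123, 0.2315]
tool_rot: [-180.0, -0.0, 68.3]
contact_force: [-0.7, 0.4, -0.9]
gripper_width: 0.0
```

Run:
```python
from cell import imaging,readout
import cv2,numpy as np
s=imaging.camera("side");P=[readout.state()]
t=imaging.camera("top");P.append(readout.state())
for p in P: print(p["position"],p["contact_force"],p["time_s"])
a=cv2.resize(s[130:250,200:320,::-1],(600,600),interpolation=cv2.INTER_CUBIC)
b=cv2.resize(t[150:290,145:295,::-1],(640,597),interpolation=cv2.INTER_CUBIC)
cv2.imwrite("pics/s1.png",a);cv2.imwrite("pics/t1.png",b)
```

```text
[0.60742879 0.01231091 0.23162993] [-0.48508776  0.0649386   1.20761082] 2.15
[0.60756963 0.01219832 0.2317028 ] [ 2.12564684e-01 -1.88851607e-04  2.78182122e-01] 2.2
```

View pics/s1.png

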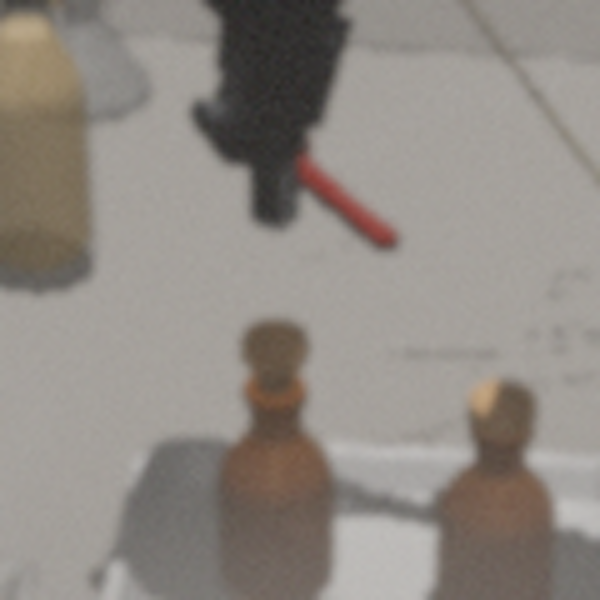

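View pics/t1.png

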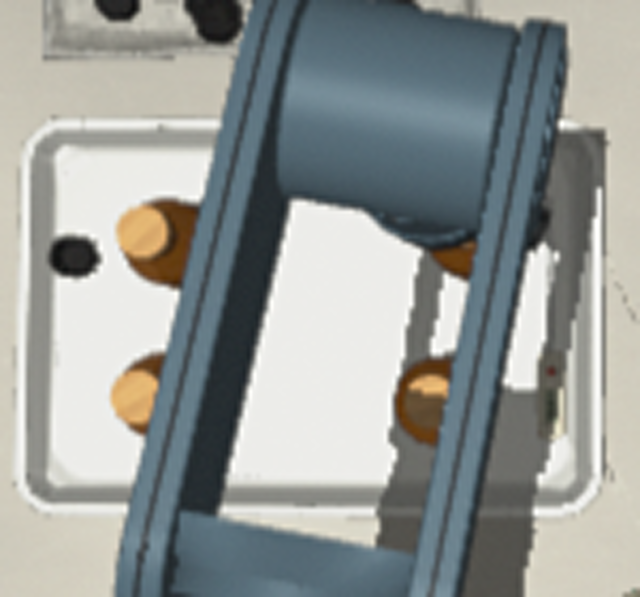

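The fingertip is at x≈273 in the side crop, in line with the disc at 274. I'll trim the position slightly and descend to just above it.

carry_out --deltas "-0.001 0.0005 0.005 0; -0.0014 0.0005 0.015 0; -0.0014 0.0005 0.028 0; -0.0014 0.0005 0.041 0; -0.0014 0.0005 0.052 0; -0.0014 0.0005 0.058 0; -0.0014 0.0005 0.062 0; -0.0014 0.0005 0.064 0"

```text
time_s: 3.0
position: [0.6082, 0.0091, 0.1669]
tool_rot: [-180.0, 0.0, 68.2]
contact_force: [-0.6, -0.6, 0.6]
gripper_width: -0.0003
```

carry_out --deltas "0 0 0.001 0; 0 0 0.002 0; 0 0 0.003 0; 0 0 0.004 0; 0 0 0.005 0; 0 0 0.006 0; 0 0 0.007 0; 0 0 0.008 0"

```text
time_s: 3.8
position: [0.6085, 0.0091, 0.16]
tool_rot: [179.9, -0.0, 68.2]
contact_force: [-2.2, 0.8, 5.6]
gripper_width: -0.0001
```

Contact is made at z≈0.160 with 5.6 N, as expected. I'll keep pressing slowly.

carry_out --deltas "0 0 0.001 0; 0 0 0.002 0; 0 0 0.003 0; 0 0 0.004 0; 0 0 0.005 0; 0 0 0.006 0; 0 0 0.007 0; 0 0 0.008 0"

```text
time_s: 4.6
position: [0.6083, 0.0092, 0.1512]
tool_rot: [180.0, -0.0, 68.2]
contact_force: [-0.1, 0.1, 4.7]
gripper_width: -0.0002
```

carry_out --deltas "0 0 0.001 0; 0 0 0.002 0; 0 0 0.003 0; 0 0 0.004 0; 0 0 0.005 0"

```text
time_s: 5.1
position: [0.6083, 0.0091, 0.1462]
tool_rot: [180.0, -0.0, 68.2]
contact_force: [0.3, 0.7, 5.0]
gripper_width: -0.0001
```

Still about 5 N, with roughly 2 mm left. From here I'll use half-millimetre steps and check the force at each.

carry_out --deltas "0 0 0.0005 0; 0 0 0.001 0; 0 0 0.001 0"

```text
time_s: 5.4
position: [0.6082, 0.0092, 0.1452]
tool_rot: [-180.0, -0.0, 68.2]
contact_force: [-0.1, -0.2, 3.4]
gripper_width: -0.0
```

carry_out --deltas "0 0 0.0005 0; 0 0 0.0005 0"

```text
time_s: 5.6
position: [0.6083, 0.0092, 0.1448]
tool_rot: [180.0, -0.0, 68.2]
contact_force: [-0.1, 0.3, 4.7]
gripper_width: -0.0001
```

carry_out --deltas "0 0 0.0005 0; 0 0 0.0005 0"

```text
time_s: 5.8
position: [0.6082, 0.0092, 0.1443]
tool_rot: [180.0, -0.0, 68.2]
contact_force: [-0.4, 1.5, 4.3]
gripper_width: -0.0002
```

carry_out --deltas "0 0 0.0003 0; 0 0 0.0003 0"

```text
time_s: 6.0
position: [0.6083, 0.0092, 0.144]
tool_rot: [180.0, -0.0, 68.2]
contact_force: [0.0, 0.1, 4.6]
gripper_width: 0.0
```

carry_out --deltas "0 0 0.0003 0; 0 0 0.0003 0"

```text
time_s: 6.2
position: [0.6082, 0.0092, 0.1437]
tool_rot: [180.0, -0.0, 68.2]
contact_force: [-0.5, 1.0, 4.8]
gripper_width: 0.0002
```

carry_out --deltas "0 0 0.0003 0; 0 0 0.0003 0"

```text
time_s: 6.4
position: [0.6083, 0.0092, 0.1437]
tool_rot: [180.0, -0.0, 68.2]
contact_force: [-1.4, 0.3, 6.5]
gripper_width: -0.0
```

carry_out --deltas "0 0 0.0002 0; 0 0 0.0002 0"

```text
time_s: 6.6
position: [0.6083, 0.0092, 0.1437]
tool_rot: [180.0, -0.0, 68.2]
contact_force: [-0.2, 0.5, 6.3]
gripper_width: -0.0003
```

carry_out --deltas "0 0 0.0004 0; 0 0 0.0004 0"

```text
time_s: 6.8
position: [0.6084, 0.0091, 0.1436]
tool_rot: [180.0, -0.0, 68.2]
contact_force: [-1.1, -0.1, 8.3]
gripper_width: -0.0002
```

carry_out --deltas "0 0 0.0004 0; 0 0 0.0004 0"

```text
time_s: 7.0
position: [0.6084, 0.0091, 0.1436]
tool_rot: [179.9, -0.0, 68.2]
contact_force: [-3.1, 1.2, 11.0]
gripper_width: -0.0001
```

The stopper has hit its hard stop: z stays at 0.1436 while the force climbs to 11 N. Withdrawing straight up, then away from the tray.

carry_out --deltas "0 0 -0.001 0; 0 0 -0.003 0; 0 0 -0.008 0; 0 0 -0.018 0; 0 0 -0.033 0; 0 0 -0.053 0; 0 0 -0.073 0; 0 0 -0.09 0"

```text
time_s: 7.8
position: [0.6084, 0.0092, 0.2341]
tool_rot: [179.9, -0.0, 68.2]
contact_force: [0.1, -0.9, 0.0]
gripper_width: 0.0001
```

carry_out --deltas "0.022 -0.04 0 0; 0.044 -0.08 0 0; 0.066 -0.12 0 0; 0.088 -0.16 0 0; 0.11 -0.2 0 0; 0.132 -0.24 0 0; 0.15 -0.27 0 0; 0.155 -0.28 0 0"

```text
time_s: 8.6
position: [0.4034, 0.2591, 0.2332]
tool_rot: [-180.0, -0.1, 68.4]
contact_force: [0.2, -0.3, -0.1]
gripper_width: -0.0
```

carry_out --deltas "0.022 -0.04 0 0; 0.044 -0.08 0 0; 0.066 -0.12 0 0; 0.088 -0.16 0 0; 0.11 -0.2 0 0; 0.132 -0.24 0 0; 0.15 -0.27 0 0; 0.155 -0.275 0 0"

```text
time_s: 9.4
position: [0.206, 0.5051, 0.2326]
tool_rot: [-180.0, -0.1, 68.4]
contact_force: [0.5, -0.7, 0.1]
gripper_width: 0.0
```

carry_out --deltas "0 0 0 0; 0 0 0 0; 0 0 0 0; 0 0 0 0"

```text
time_s: 9.8
position: [0.2088, 0.502, 0.2326]
tool_rot: [180.0, 0.0, 68.1]
contact_force: [-0.4, -0.8, 0.1]
gripper_width: -0.0003
```

Run:
```python
from cell import imaging,readout
import cv2,numpy as np
s=imaging.camera("side");t=imaging.camera("top");s0=np.load("s.npy");t0=np.load("t.npy")
p=readout.state();print(p["position"],p["contact_force"],p["time_s"])
r=lambda i,w,h:cv2.resize(i[:,:,::-1],(w,h),interpolation=cv2.INTER_CUBIC)
cs=np.s_[185:325,205:345];ct=np.s_[170:280,145:295]
a=np.vstack([np.hstack([r(s0[cs],400,300),r(s[cs],400,300)]),np.hstack([r(t0[ct],400,300),r(t[ct],400,300)])])
cv2.imwrite("pics/end.png",a)
```

```text
[0.20847657 0.50222551 0.23255953] [-0.50198823  0.41747742 -0.44194051] 9.9
```

View pics/end.png

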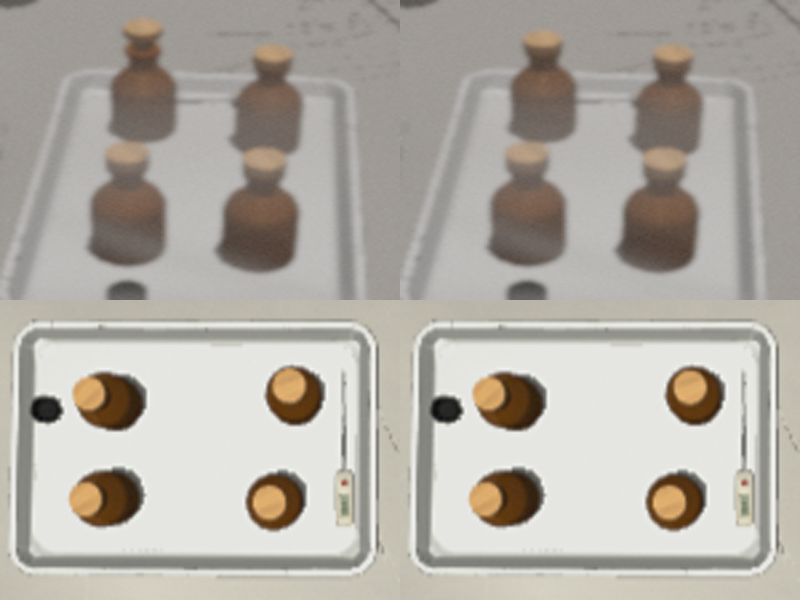

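In the after images on the right, the stopper disc at about (543,40) now rests on the lip with no gap. The flasks, cap and thermometer are at the same pixels as before. Handing in.

```bash
python3 -c "
from cell import sign_off
print(sign_off())"
```

```text
the job is handed in; nothing more can be done
None
```

The raised stopper is pressed home and the job is handed in; `sign_off` reports no verdict, so I only have my own checks.

**What I did:** I found the raised stopper top at about (0.608, 0.010, 0.160) from the two camera views. With the fingers shut, I pressed it straight down in small steps, then lifted straight up and moved the arm clear of the tray. It took about 10 s of the 32 s allowed.

**Force:** Readings were about 5 N while the stopper slid. At z = 0.1436 it stopped, and the force rose to 11 N. The expected home height was 0.144, so it is on the lip. The highest reading was 11 N, against the 40 N limit, though I only saw the force at the end of each move.

**After withdrawing:** The before and after pictures show no gap under the disc. The four flasks, the loose cap and the thermometer show no visible shift. The cap key was outside the final crops, so I did not check it again, but the arm never went near it at table height. No contact force remained beyond sensor noise.

No checks failed. The only disagreements were about 2 mm between the two cameras and 0.4 mm in the final height, both within the 2 mm calibration tolerance.

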